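# Pack the two L-shaped press boards into their tray

## Robot

A 7-joint arm with a two-finger parallel gripper is mounted at the origin on the work surface. World frame = base frame: x ahead of the robot, y to its left, z up, the work surface at z = 0. Lengths are in m, angles in rad, forces in N, time in s.
With the tool pointing down it reaches from about 0.4 to 0.85 m from the base axis. Payload 4.4 kg.
Tool frame: the origin (TCP) lies midway between the tips of the shut fingers; the grasp point (between the pads) lies 19 mm behind it; z points along the fingers, y is the line along which they close (so a half turn about z gives the same grasp; the last joint's range is limited). The gripper opens to 94 mm and grips with 3 to 60 N. Pads are 16 mm wide; open, the fingers measure 119 mm over their backs; the gripper's body (75 mm by 177 mm) begins 78 mm behind the grasp point.
Start: joints at [-1.176, 0.628, 0.038, 1.517, -0.027, 0.996, -0.02], TCP at [0.289, 0.582, 0.205] pointing down, gripper open.
Joint ranges: [-3.06, 3.06], [-0.37, 2.12], [-1.25, 1.32], [0.18, 2.47], [-1.1, 4.24], [0.23, 1.98], [-2.94, 2.94]. Speed limits (rad/s): [2.57, 2.57, 3.14, 3.14, 3.14, 3.14, 3.14].

## Interface

Orientations are given as a unit quaternion [x, y, z, w].
In Python, from cell import read_state, viewer, workorder gives the robot as it stands. The module is installed in compiled form; this text tells all that it offers.
- The arm moves only by the tool arm_command, never from a script. Its argument "rows" is a list of rows, each an object of numbers: "dx", "dy", "dz": the shift along the tool's x, y, z in m; "yaw": the turn about the tool's z in degrees. In form: [{"dx": .., "dy": .., "dz": .., "yaw": ..}, ...]. A call has 1 to 10 rows; each row is the pose to reach, as a shift and turn from the pose commanded when the call began, along the tool's axes at that moment; what a row does not reach only later rows make up. A row lasts 1/12 s, in which the tool goes at most 41.7 mm and 7.16 degrees, less where a joint would pass 70% of its speed; a pose out of reach is approached as far as the arm can. A call with a gripper value outside its range is refused whole. "jaw" is the finger opening in m, from 0 to 0.094, set as the call begins (left out, the last holds). The fingers move at their own pace and stop on an object; the grip force is fixed at half the most. Time passes only in rows, so rows that repeat a pose let the fingers close. It gives the time, the measured TCP pose, the force, the opening and the grip force at its end, in the units of the state.
- read_state(): the state, without advancing time (a new reading comes with each control period).
- viewer.snapshot(name): name is "scene" or "top" or "wrist"; returns a dict with "frame" (480x640x3 uint8, red, green, blue), "depth" (480x640 float32, m along the optical axis (not along the pixel's ray), 0 where there is no reading), "fx", "fy", "cx", "cy" (pixels), "R" (3x3) and "t" (3): a world point X has camera coordinates R X + t; the wrist camera has in their place "hand_eye" (4x4, takes a point from camera to tool coordinates, whose origin is the TCP and whose axes are the flange's). Camera axes: x right, y down, z forward; pixel columns grow to the right and rows downward; lengths in m; the calibration is good to about 2 mm. A picture is of the moment at which its call begins: read the wrist's pose just before it.
- workorder.hand_in(): hands the job in; it is judged then, once.
Trained networks look in a picture, given as the dict that the camera call returned (one of the last four; its "shot" number tells which), for a name from the list of things; names that differ only in an ending like _2 or _b are one class to them, and where a whole thing is asked for, a point or a joint stands for the part that bears it (a point fixed in the world has none). Each returns a list of dicts, best first, with "confidence" (0 to 1); they miss things now and then, are a little off and sometimes report something else, mostly with a low value. They report only what shows in the picture. A call takes as long as a camera call. They do not tell look-alikes from the thing itself.
- viewer.recognise(name, picture): "rect" ([centre column, centre row, width, height] in pixels, round what is visible of it).
- viewer.tip_of(name, picture): "location" ([row, column] in pixels: a listed point, or the origin of a listed thing).
The state is a dict: "t": time; "q": joint angles; "joint_vel": joint speeds; "joint_efforts": joint torques, N m; "ee_pos": TCP position; "eef_rot": TCP orientation; "wrist_force": force on the tool from outside, world axes, zero at the start; "ft_torque": the same for the moment, N m; "finger_gap": opening from 0.0 (shut) to 1.0 (fully open); "grasp_force": force on a finger pad.
Only numpy, scipy, OpenCV 4.12 (cv2) and the standard library are available. Lean on these libraries where they do the work, as an engineer would, in place of code of your own. Each camera call takes 0.05 s, during which the arm holds its last target. There are 200 camera calls.

## Task

Put the two L-shaped wooden press boards away in the shallow steel tray on the butcher block: turn them so that they nest into one another and both lie flat on the tray's floor. Leave the straight press board where it is, and let go of everything at the end.

Things in the scene. Friction and masses are not known exactly. Their poses are not given: they have to be found in the camera images.
- tray: Shallow steel tray, fixed. Outside 192 (x) x 138 (y) x 14 mm; walls and floor 4 mm; inside 184 x 130, 10 deep. Origin: centre of underside, on the block's top, 25 mm above the counter; z up. The two L boards, one turned half round against the other, make 162 x 108 mm, so fit with 7 mm to spare at walls and between. Lying flat in it, a board's handle middle is 40 mm above the tray's underside.
- lboard1_grip (a point): Dark wood L board, 0.13 kg: three 54 mm squares, 14 mm thick, with an upright bar handle 40 long, 14 thick, 44 mm tall on top. This point: middle of the handle, 36 mm above the underside, over the centre of mass; z up. The L's arms point along +x and +y: plate spans x, y -45 to +63 mm, missing square x, y +9 to +63 mm. The handle's length runs along (1,-1): fingers close on its 14 mm along (1,1).
- lboard2_grip (a point): The second L board, identical to lboard1 in shape, size, wood, handle and axes, and interchangeable with it. This point: middle of its handle, 36 mm above the underside; z up, the L's arms along +x and +y, handle length along (1,-1).
- straight_grip (a point): Straight (rectangular) press board of the same wood, not to be moved: 108 (x) x 54 (y) x 14 mm, on the butcher block, with the same handle (40 mm along x, 14 mm thick, 44 mm tall). This point: middle of its handle, 36 mm above its underside; z up.
Not all that is in view belongs to the job. Leave any red look-alike of the part that bears lboard1_grip alone.

How it is judged:
At the end, for the whole second after the job is handed in: Both L-shaped boards lie at rest flat on the tray's floor, inside its walls (handle middle over the tray's inside, 30 to 45 mm above the tray's underside, tilted less than 4 degrees), and the straight board is within 40 mm of where it started (x of lboard1_grip in the frame of tray between -0.085 and 0.085 m and y of lboard1_grip in the frame of tray between -0.06 and 0.06 m and z of lboard1_grip in the frame of tray between 0.03 and 0.045 m and angle between each of lboard1_grip, lboard2_grip's own z axis and vertical below 0.07 rad and x of lboard2_grip in the frame of tray between -0.085 and 0.085 m and y of lboard2_grip in the frame of tray between -0.06 and 0.06 m and z of lboard2_grip in the frame of tray between 0.03 and 0.045 m and distance of straight_grip from where it was at the start of the episode below 0.04 m and linear speed of each of lboard1, lboard2 below 0.02 m/s); the robot touches nothing.
It fails at once if the straight press board is moved more than 40 mm (distance of straight_grip from where it was at the start of the episode above 0.04 m).
It also fails if it takes over 58 s, if anything falls off the work surface, if the arm or the gripper's body presses on something with over 40 N, if the wrist force passes 120 N, or if a joint passes its speed limit or range.

## Working session

There is one attempt and no reset: what is moved stays moved. The work goes in short steps, Python scripts to look and compute and a tool call to move; the robot and the scene stay as the last step left them, time stands still between calls to the robot, and variables do not carry over. Pictures are saved under pics/ and viewed, at most 10 in all, crops included, and the job is handed in when it is done.

Besides the shell and the picture viewer there is one more tool, called after "Call:" as name([rows], argument=value, ...), one row to a line, values as JSON. arm_command: Moves the arm, as the interface text tells. Its arguments: {"type":"object","properties":{"rows":{"type":"array"},"jaw":{"type":"number"}},"required":["rows"]}

```bash
mkdir -p pics; cat > h.py <<'E'
import numpy as np, cv2
from cell import read_state, viewer, workorder
from scipy.spatial.transform import Rotation as Ro
def world(s,r,c,z=None):
    """pixel -> world; via depth, or on the plane z"""
    ray=np.array([(c-s['cx'])/s['fx'],(r-s['cy'])/s['fy'],1.])
    R=np.array(s['R']);t=np.array(s['t'])
    if z is None: return R.T@(ray*s['depth'][int(round(r)),int(round(c))]-t)
    o=-R.T@t; d=R.T@ray
    return o+d*(z-o[2])/d[2]
def save(s,n): cv2.imwrite('pics/'+n,cv2.cvtColor(s['frame'],cv2.COLOR_RGB2BGR))
E
python3 - <<'E'
from h import *
st=read_state(); print(st['ee_pos'],Ro.from_quat(st['eef_rot']).as_matrix().round(3).tolist(),st['t'])
ims=[]
for n in ['top','scene']:
    s=viewer.snapshot(n); ims.append(s['frame']); save(s,n+'0.png'); np.save(n+'0.npy',s,allow_pickle=True)
    for k in ['tray','lboard1_grip','straight_grip']:
        for d in viewer.tip_of(k,s)[:4]:
            r,c=d['location'];print(n,k,np.round([r,c,d['confidence']],2),world(s,r,c).round(3))
E
```

```text
[0.28870775 0.58164031 0.20457116] [[-0.896, 0.445, -0.001], [0.445, 0.896, -0.002], [-0.0, -0.002, -1.0]] 0.0
top tray [168.4  384.     0.64] [ 0.574 -0.112  0.029]
top lboard1_grip [355.7  148.3    0.77] [0.189 0.355 0.049]
top lboard1_grip [131.8  275.4    0.69] [0.636 0.111 0.077]
top straight_grip [205.9  165.7    0.61] [0.481 0.325 0.082]
scene tray [316.7  247.     0.58] [ 0.588 -0.117  0.029]
scene lboard1_grip [202.3  475.1    0.92] [0.211 0.356 0.052]
scene lboard1_grip [326.7  373.3    0.67] [0.651 0.104 0.073]
scene straight_grip [274.4  492.4    0.55] [0.486 0.337 0.06 ]
scene straight_grip [316.6  249.2    0.38] [ 0.588 -0.113  0.03 ]
```

View pics/top0.png

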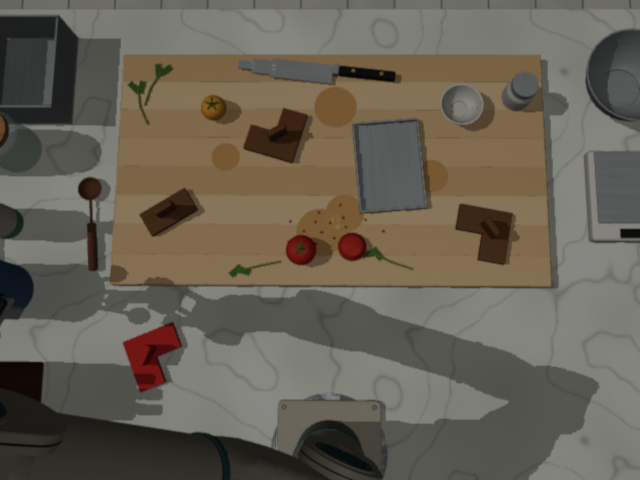

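View pics/scene0.png

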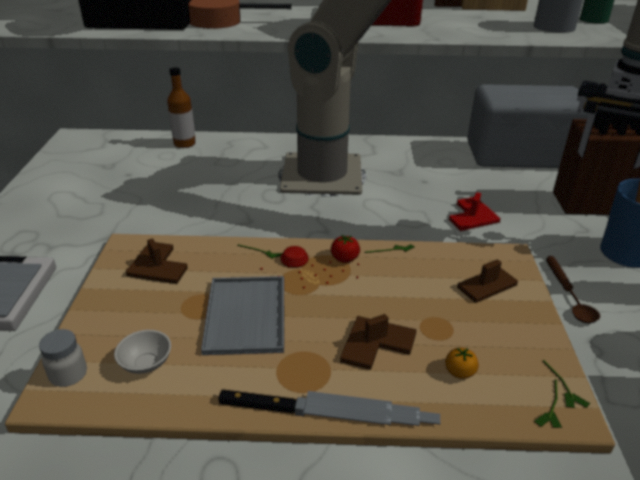

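The picture shows three L candidates in `top`, given as (row, col): dark at (135,278), dark at (232,487), and red at (357,150). The two dark wooden ones on the block fit the description; the red one is the look-alike and stays put. The straight board is at (211,168) and the tray at (167,391). Next I fit the poses and confirm in an enlarged crop.

```bash
cat > fit.py <<'E'
from h import *
from scipy.optimize import minimize
def box(x0,x1,y0,y1,z0,z1,rot=0):
    p=np.array([[x,y,z] for x in(x0,x1) for y in(y0,y1) for z in(z0,z1)],float)
    c,s=np.cos(rot),np.sin(rot); p[:,:2]=p[:,:2]@np.array([[c,s],[-s,c]]); return p/1000
H=box(-20,20,-7,7,14,58,-np.pi/4)
L=[box(-45,63,-45,9,0,14),box(-45,9,-45,63,0,14),H]
S=[box(-54,54,-27,27,0,14),box(-20,20,-7,7,14,58)]
T=[box(-96,96,-69,69,0,14)]
def render(s,parts,p,zb,K=4):
    m=np.zeros((480*K,640*K),np.uint8)
    c,si=np.cos(p[2]),np.sin(p[2])
    for b in parts:
        w=b.copy(); w[:,:2]=w[:,:2]@np.array([[c,si],[-si,c]])+p[:2]; w[:,2]+=zb
        q=w@np.array(s['R']).T+s['t']; uv=q[:,:2]/q[:,2:]*[s['fx'],s['fy']]+[s['cx'],s['cy']]
        cv2.fillConvexPoly(m,cv2.convexHull(np.round((uv+.5)*K).astype(np.int32)),1)
    return cv2.resize(m.astype(np.float32),(640,480),interpolation=cv2.INTER_AREA)
def fit(shots,masks,parts,x0,zb=.025,angs=None):
    def cost(p): return sum(np.abs(render(s,parts,p,zb)-m).sum()/m.sum() for s,m in zip(shots,masks))
    best=None
    for a in (np.arange(0,360,30) if angs is None else angs):
        p0=np.array([*x0,np.radians(a)])
        r=minimize(cost,p0,method='Nelder-Mead',options=dict(initial_simplex=p0+np.array([[0,0,0],[.02,0,0],[0,.02,0],[0,0,.3]]),xatol=1e-4,fatol=1e-4))
        if best is None or r.fun<best.fun: best=r
    return best.x,best.fun/len(shots)
def brown(s,row,col,rad=60):
    f=cv2.cvtColor(s['frame'],cv2.COLOR_RGB2HSV); g=s['frame'].astype(int)
    m=((g[...,0]<125)&(g[...,0]>g[...,2]+8)&(f[...,2]<125)).astype(np.uint8)
    n,l,st,_=cv2.connectedComponentsWithStats(m)
    w=l[int(row)-8:int(row)+9,int(col)-8:int(col)+9]; k=np.bincount(w[w>0]).argmax()
    return cv2.morphologyEx((l==k).astype(np.float32),cv2.MORPH_CLOSE,np.ones((5,5)))
E
cat > a.py <<'E'
from fit import *
t=np.load('top0.npy',allow_pickle=True).item(); s=np.load('scene0.npy',allow_pickle=True).item()
o=t['frame'].copy()
for name,parts,x0,pt,ps in [('A',L,(.64,.11),(135,278),(335,370)),('B',L,(.45,-.3),(232,487),(262,155)),('S',S,(.48,.33),(211,168),(283,485))]:
    mt,ms=brown(t,*pt),brown(s,*ps)
    print(name,mt.sum(),ms.sum())
    for lab,sh,mm in [('top',[t],[mt]),('scene',[s],[ms]),('both',[t,s],[mt,ms])]:
        p,c=fit(sh,mm,parts,x0); print(lab,p[:2].round(4),np.degrees(p[2]).round(1),round(c,3))
    r=(render(t,parts,p,.025)>.5).astype(np.uint8); cv2.drawContours(o,cv2.findContours(r,0,2)[0],-1,(0,255,0),1)
for sh,w in [(t,(167,391)),(s,(315,245))]:
    g=sh['frame'].astype(int); m=((abs(g[...,0]-g[...,2])<22)&(g[...,0]>40)).astype(np.uint8)
    n,l,st,_=cv2.connectedComponentsWithStats(m); k=l[w]; m=cv2.morphologyEx((l==k).astype(np.float32),cv2.MORPH_CLOSE,np.ones((9,9)))
    p,c=fit([sh],[m],T,(.575,-.115),.025,[0,90,80,100]); print('tray',m.sum(),p[:2].round(4),np.degrees(p[2]).round(1),round(c,3))
    if sh is t: r=(render(t,T,p,.025)>.5).astype(np.uint8); cv2.drawContours(o,cv2.findContours(r,0,2)[0],-1,(0,255,0),1)
cv2.imwrite('pics/fit0.png',cv2.cvtColor(cv2.resize(o[90:290,130:530],None,fx=2,fy=2,interpolation=cv2.INTER_CUBIC),cv2.COLOR_RGB2BGR))
E
python3 a.py
```

```text
A 2603.0 55779.0
top [0.6408 0.1075] 342.9 0.183
scene [0.6435 0.107 ] -20.2 0.951
both [0.6406 0.1081] 343.3 0.567
B 2644.0 2246.0
top [ 0.4434 -0.3202] 79.7 0.136
scene [ 0.4442 -0.3186] 79.0 0.192
both [ 0.4435 -0.3207] 78.9 0.166
S 32054.0 55779.0
top [0.479  0.3257] 118.9 0.953
scene [0.5535 0.3116] 85.4 0.967
both [0.5463 0.2916] 96.3 0.962
tray 6122.0 [ 0.5804 -0.1214] 184.9 0.017
tray 5999.0 [ 0.5789 -0.1221] 4.8 0.02
```

View pics/fit0.png

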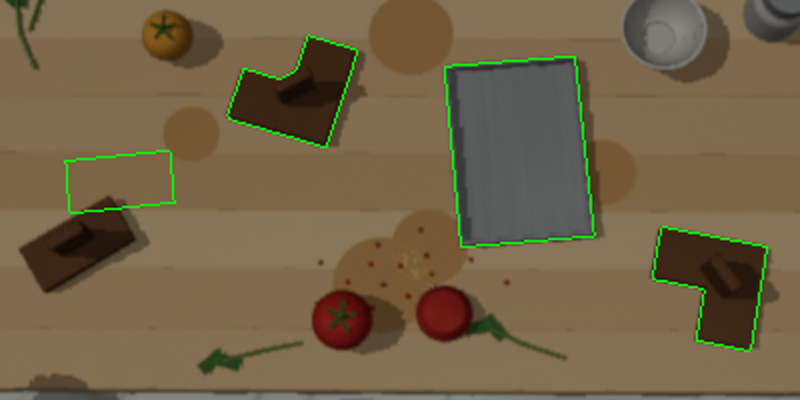

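The enlarged crop confirms the choice. The outlines sit tightly on both dark L boards, at crop pixels (300,90) and (715,290), and on the tray at (520,150). No fit of the straight board is needed. Nested slots in the tray frame are (∓39.7, ∓12.7) mm at yaw 0/180, so I plan the shifts for those.

```bash
cat > plan.py <<'E'
from h import *
import sys
TR=np.array([.5797,-.1218]); ty=np.radians(4.85); RT=np.array([[np.cos(ty),-np.sin(ty)],[np.sin(ty),np.cos(ty)]])
P=TR+RT@[-.0397,-.0127]; Q=TR+RT@[.0397,.0127]
tg={'A':(.6408,.1077,-17+45),'P':(*P,49.85),'B':(.4437,-.3200,79.3-180+45),'Q':(*Q,49.85)}
def go(pos,R,name,z):
    x,y,a=tg[name]; d=R.T@(np.array([x,y,z])-pos)
    cur=np.degrees(np.arctan2(R[1,1],R[0,1])); yaw=-((a-cur+180)%360-180)
    print(name,'d mm',(d*1000).round(1),'yaw',round(yaw,2)); 
if __name__=='__main__':
    st=read_state(); R=Ro.from_quat(st['eef_rot']).as_matrix()
    print('t',round(st['t'],2),np.round(st['ee_pos'],4),'F',np.round(st['wrist_force'],1),'gap',st['finger_gap'],st['grasp_force'],'q',np.round(st['q'],2))
    go(st['ee_pos'],R,sys.argv[1],float(sys.argv[2]))
E
python3 plan.py A .14
```

```text
t 0.4 [0.289  0.5821 0.2053] F [-0.1  0.3  0. ] gap 1.0014693434941508 0.0 q [-1.18  0.63  0.04  1.52 -0.03  1.   -0.02]
A d mm [-526.1 -268.5   65.4] yaw 35.6
```

Call:
arm_command([
  {"dx": -30, "dy": -15, "dz": 0, "yaw": 0},
], jaw=0.06)

```text
t: 0.48
ee_pos: [0.3063, 0.5563, 0.2051]
eef_rot: [0.222, 0.975, 0.003, -0.003]
wrist_force: [-0.7, 1.5, -0.2]
finger_gap: 0.962
grasp_force: 0.0
```

I sent that row in mm by mistake; the per-row cap limited it to one harmless step along the intended path. I re-plan in metres.

```bash
python3 plan.py A .14
```

```text
t 0.48 [0.3063 0.5563 0.2051] F [-0.7  1.5 -0.2] gap 0.962142840051714 0.0 q [-1.12  0.6   0.03  1.57 -0.03  0.97  0.04]
A d mm [-496.5 -259.4   60.4] yaw 36.29
```

Call:
arm_command([
  {"dx": -0.03, "dy": -0.016, "dz": 0, "yaw": 2},
  {"dx": -0.066, "dy": -0.034, "dz": 0, "yaw": 5},
  {"dx": -0.102, "dy": -0.053, "dz": 0, "yaw": 9},
  {"dx": -0.138, "dy": -0.072, "dz": 0, "yaw": 13},
  {"dx": -0.174, "dy": -0.091, "dz": 0, "yaw": 17},
  {"dx": -0.21, "dy": -0.11, "dz": 0, "yaw": 21},
  {"dx": -0.246, "dy": -0.128, "dz": 0, "yaw": 25},
  {"dx": -0.28, "dy": -0.146, "dz": 0, "yaw": 29},
  {"dx": -0.31, "dy": -0.162, "dz": 0.0, "yaw": 33},
  {"dx": -0.33, "dy": -0.172, "dz": 0.0, "yaw": 36},
])

```text
t: 1.32
ee_pos: [0.5355, 0.2438, 0.2058]
eef_rot: [0.521, 0.853, -0.0, 0.001]
wrist_force: [-0.3, 0.3, 0.1]
finger_gap: 0.635
grasp_force: 0.0
```

```bash
python3 plan.py A .14
```

```text
t 1.32 [0.5355 0.2438 0.2058] F [-0.3  0.3  0.1] gap 0.6352505669456792 0.0 q [-0.62  0.55  0.22  1.7  -0.14  0.91  0.13]
A d mm [-169.    31.5   66.2] yaw -0.85
```

Call:
arm_command([
  {"dx": -0.03, "dy": 0.006, "dz": 0.01, "yaw": 0},
  {"dx": -0.07, "dy": 0.013, "dz": 0.025, "yaw": 0},
  {"dx": -0.11, "dy": 0.02, "dz": 0.04, "yaw": 0},
  {"dx": -0.14, "dy": 0.026, "dz": 0.055, "yaw": 0},
  {"dx": -0.16, "dy": 0.03, "dz": 0.065, "yaw": -0.8},
  {"dx": -0.168, "dy": 0.031, "dz": 0.066, "yaw": -0.8},
  {"dx": -0.168, "dy": 0.031, "dz": 0.066, "yaw": -0.8},
  {"dx": -0.168, "dy": 0.031, "dz": 0.066, "yaw": -0.8},
])

```text
t: 1.98
ee_pos: [0.6381, 0.115, 0.1398]
eef_rot: [0.512, 0.859, 0.001, -0.0]
wrist_force: [-0.3, 0.4, -0.0]
finger_gap: 0.637
grasp_force: 0.0
```

```bash
python3 plan.py A .045
python3 - <<'E'
from fit import *
s=viewer.snapshot('wrist'); save(s,'w1.png'); print(s['hand_eye'])
E
```

```text
t 1.98 [0.6381 0.115  0.1398] F [-0.3  0.4 -0. ] gap 0.6366811967991262 0.0 q [-0.33  0.7   0.19  1.59 -0.16  0.86  0.41]
A d mm [-7.8 -1.1 94.8] yaw 0.41
[[ 3.03561095e-04 -9.58767003e-01 -2.84193143e-01  8.33659865e-02]
 [ 9.99999550e-01  5.46549866e-04 -7.75715473e-04  3.30113326e-04]
 [ 8.99056123e-04 -2.84192780e-01  9.58766737e-01 -1.78670113e-01]
 [ 0.00000000e+00  0.00000000e+00  0.00000000e+00  1.00000000e+00]]
```

View pics/w1.png

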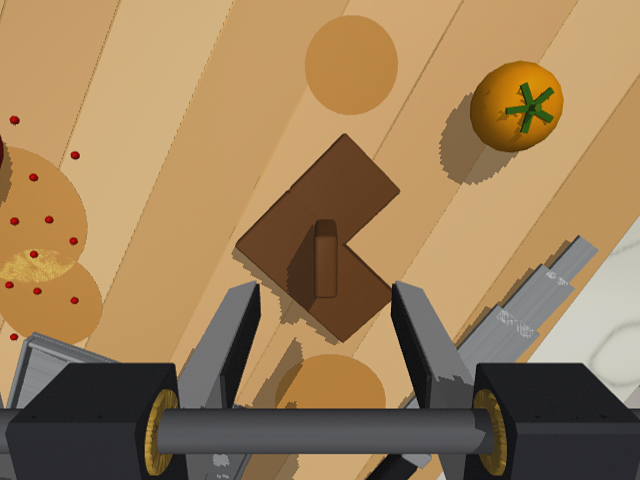

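The wrist view shows the dark L with its handle at (325,258), midway between the fingers and aligned with them. I descend to grasp.

Call:
arm_command([
  {"dx": -0.008, "dy": -0.001, "dz": 0.01, "yaw": 0.4},
  {"dx": -0.008, "dy": -0.001, "dz": 0.03, "yaw": 0.4},
  {"dx": -0.008, "dy": -0.001, "dz": 0.055, "yaw": 0.4},
  {"dx": -0.008, "dy": -0.001, "dz": 0.075, "yaw": 0.4},
  {"dx": -0.008, "dy": -0.001, "dz": 0.087, "yaw": 0.4},
  {"dx": -0.008, "dy": -0.001, "dz": 0.094, "yaw": 0.4},
  {"dx": -0.008, "dy": -0.001, "dz": 0.094, "yaw": 0.4},
  {"dx": -0.008, "dy": -0.001, "dz": 0.094, "yaw": 0.4},
])

```text
t: 2.7
ee_pos: [0.6418, 0.1065, 0.0459]
eef_rot: [0.515, 0.857, 0.0, 0.0]
wrist_force: [0.9, 0.8, 0.3]
finger_gap: 0.637
grasp_force: 0.0
```

```bash
python3 plan.py A .045
python3 - <<'E'
from fit import *
st=read_state();s=viewer.snapshot('wrist');R=Ro.from_quat(st['eef_rot']).as_matrix();E=np.array(s['hand_eye'])
for d in viewer.tip_of('lboard1_grip',s)[:2]:
    r,c=d['location']; z=s['depth'][int(r),int(c)]
    p=E@[(c-s['cx'])/s['fx']*z,(r-s['cy'])/s['fy']*z,z,1]; print(d,p[:3].round(4),(R@p[:3]+st['ee_pos']).round(4))
E
```

```text
t 2.7 [0.6418 0.1065 0.0459] F [0.9 0.8 0.3] gap 0.6371626259627817 0.0 q [-0.3   0.83  0.16  1.64 -0.18  0.69  0.44]
A d mm [ 1.5 -0.3  0.9] yaw 0.03
{'location': [309.8, 329.8], 'confidence': 0.77} [ 0.0128  0.0019 -0.0355] [0.6374 0.1187 0.0814]
```

Call:
arm_command([
  {"dx": 0, "dy": 0, "dz": 0},
  {"dx": 0, "dy": 0, "dz": 0},
  {"dx": 0, "dy": 0, "dz": 0},
  {"dx": 0, "dy": 0, "dz": 0},
  {"dx": 0, "dy": 0, "dz": 0},
  {"dx": 0, "dy": 0, "dz": 0},
], jaw=0.0)

```text
validation failed for argument at $.ro...
```

Call:
arm_command([
  {"dx": 0, "dy": 0, "dz": 0},
  {"dx": 0, "dy": 0, "dz": -0.005},
  {"dx": 0, "dy": 0, "dz": -0.02},
  {"dx": 0, "dy": 0, "dz": -0.04},
  {"dx": 0, "dy": 0, "dz": -0.06},
  {"dx": 0, "dy": 0, "dz": -0.07},
  {"dx": 0, "dy": 0, "dz": -0.075},
  {"dx": 0, "dy": 0, "dz": -0.075},
])

```text
validation failed for argument at $.ro...
```

```bash
python3 plan.py P .12; python3 plan.py Q .12
```

```text
t 2.8 [0.6424 0.1064 0.0467] F [-0.4  0.9 -0.6] gap 0.6374593103123136 0.0 q [-0.3   0.83  0.16  1.64 -0.18  0.69  0.44]
P d mm [-168.1 -203.9  -73.6] yaw -21.84
t 2.8 [0.6424 0.1064 0.0467] F [-0.4  0.9 -0.6] gap 0.6374593103123136 0.0 q [-0.3   0.83  0.16  1.64 -0.18  0.69  0.44]
Q d mm [-176.  -120.9  -73.4] yaw -21.84
```

Every row needs a yaw, so the calls were refused and nothing moved. I resend them.

Call:
arm_command([
  {"dx": 0.001, "dy": 0, "dz": 0.001, "yaw": 0},
  {"dx": 0.001, "dy": 0, "dz": 0.001, "yaw": 0},
  {"dx": 0.001, "dy": 0, "dz": 0.001, "yaw": 0},
  {"dx": 0.001, "dy": 0, "dz": 0.001, "yaw": 0},
  {"dx": 0.001, "dy": 0, "dz": 0.001, "yaw": 0},
  {"dx": 0.001, "dy": 0, "dz": 0.001, "yaw": 0},
  {"dx": 0.001, "dy": 0, "dz": 0.001, "yaw": 0},
], jaw=0.0)

```text
t: 3.38
ee_pos: [0.641, 0.107, 0.0445]
eef_rot: [0.515, 0.857, -0.0, -0.0]
wrist_force: [0.7, -0.7, 0.2]
finger_gap: 0.177
grasp_force: 0.0
```

Call:
arm_command([
  {"dx": 0, "dy": 0, "dz": 0, "yaw": 0},
  {"dx": 0, "dy": 0, "dz": -0.005, "yaw": 0},
  {"dx": 0, "dy": 0, "dz": -0.02, "yaw": 0},
  {"dx": 0, "dy": 0, "dz": -0.04, "yaw": 0},
  {"dx": 0, "dy": 0, "dz": -0.06, "yaw": 0},
  {"dx": 0, "dy": 0, "dz": -0.07, "yaw": 0},
  {"dx": 0, "dy": 0, "dz": -0.075, "yaw": 0},
  {"dx": 0, "dy": 0, "dz": -0.075, "yaw": 0},
])

```text
t: 4.05
ee_pos: [0.6415, 0.1071, 0.1205]
eef_rot: [0.515, 0.857, 0.001, 0.001]
wrist_force: [-0.7, 1.0, -1.6]
finger_gap: 0.15
grasp_force: 30.0
```

```bash
python3 plan.py P .12; python3 plan.py Q .12
```

```text
t 4.05 [0.6415 0.1071 0.1205] F [-0.7  1.  -1.6] gap 0.14994539486269318 29.999699592590332 q [-0.32  0.73  0.18  1.6  -0.17  0.82  0.42]
P d mm [-1.692e+02 -2.035e+02  2.000e-01] yaw -21.85
t 4.05 [0.6415 0.1071 0.1205] F [-0.7  1.  -1.6] gap 0.14994539486269318 29.999699592590332 q [-0.32  0.73  0.18  1.6  -0.17  0.82  0.42]
Q d mm [-177.1 -120.5    0.3] yaw -21.85
```

Call:
arm_command([
  {"dx": -0.008, "dy": -0.01, "dz": 0, "yaw": -1},
  {"dx": -0.026, "dy": -0.031, "dz": 0, "yaw": -4},
  {"dx": -0.049, "dy": -0.058, "dz": 0, "yaw": -7},
  {"dx": -0.072, "dy": -0.087, "dz": 0, "yaw": -10},
  {"dx": -0.096, "dy": -0.116, "dz": 0, "yaw": -13},
  {"dx": -0.119, "dy": -0.144, "dz": 0, "yaw": -16},
  {"dx": -0.141, "dy": -0.17, "dz": 0, "yaw": -19},
  {"dx": -0.157, "dy": -0.189, "dz": 0, "yaw": -21},
  {"dx": -0.166, "dy": -0.2, "dz": 0, "yaw": -21.8},
  {"dx": -0.169, "dy": -0.2035, "dz": 0, "yaw": -21.8},
])

```text
t: 4.88
ee_pos: [0.538, -0.1413, 0.1184]
eef_rot: [0.346, 0.938, -0.001, -0.001]
wrist_force: [-0.0, -1.4, -1.2]
finger_gap: 0.149
grasp_force: 30.0
```

Call:
arm_command([
  {"dx": 0, "dy": 0, "dz": 0, "yaw": 0},
  {"dx": 0, "dy": 0, "dz": 0, "yaw": 0},
  {"dx": 0, "dy": 0, "dz": 0, "yaw": 0},
  {"dx": 0, "dy": 0, "dz": 0, "yaw": 0},
])

```text
t: 5.22
ee_pos: [0.5412, -0.1358, 0.1192]
eef_rot: [0.342, 0.94, 0.0, -0.0]
wrist_force: [-0.1, 0.3, -1.7]
finger_gap: 0.15
grasp_force: 30.0
```

```bash
python3 plan.py P .049; python3 - <<'E'
from fit import *
s=viewer.snapshot('scene'); g=cv2.resize(s['frame'][200:380,130:370],None,fx=3,fy=3); cv2.imwrite('pics/s2.png',g[...,::-1])
E
```

```text
t 5.22 [ 0.5412 -0.1358  0.1192] F [-0.1  0.3 -1.7] gap 0.14970907610324702 29.999811351299286 q [ 0.17  0.61  0.04  1.86 -0.04  0.67  1.1 ]
P d mm [-1.3 -1.6 70.2] yaw 0.09
```

View pics/s2.png

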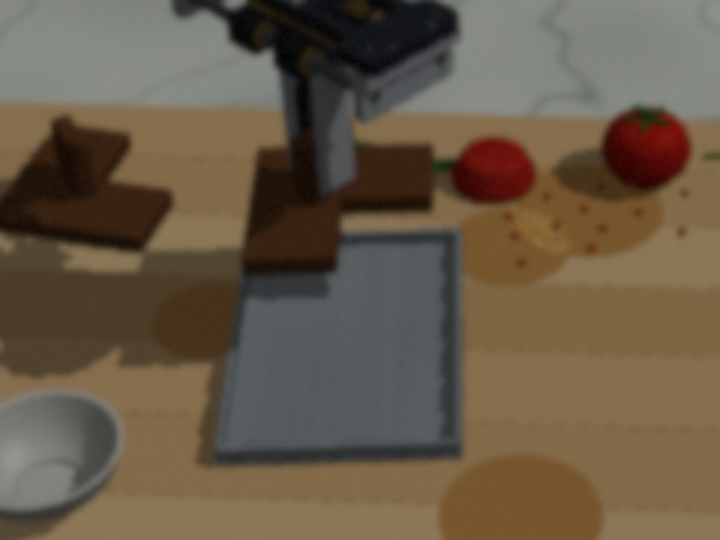

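The board is held level, at crop pixel (340,200), above the near-right corner of the tray and parallel to its walls. I lower it.

Call:
arm_command([
  {"dx": -0.001, "dy": -0.0015, "dz": 0.008, "yaw": 0},
  {"dx": -0.001, "dy": -0.0015, "dz": 0.024, "yaw": 0},
  {"dx": -0.001, "dy": -0.0015, "dz": 0.04, "yaw": 0},
  {"dx": -0.001, "dy": -0.0015, "dz": 0.051, "yaw": 0},
  {"dx": -0.001, "dy": -0.0015, "dz": 0.059, "yaw": 0},
  {"dx": -0.001, "dy": -0.0015, "dz": 0.063, "yaw": 0},
  {"dx": -0.001, "dy": -0.0015, "dz": 0.066, "yaw": 0},
  {"dx": -0.001, "dy": -0.0015, "dz": 0.068, "yaw": 0},
  {"dx": -0.001, "dy": -0.0015, "dz": 0.069, "yaw": 0},
  {"dx": -0.001, "dy": -0.0015, "dz": 0.069, "yaw": 0},
])

```text
t: 6.1
ee_pos: [0.5407, -0.1396, 0.0507]
eef_rot: [0.344, 0.939, 0.0, 0.0]
wrist_force: [-0.3, -0.3, -0.9]
finger_gap: 0.148
grasp_force: 30.0
```

```bash
python3 plan.py P .049
```

```text
t 6.1 [ 0.5407 -0.1396  0.0507] F [-0.3 -0.3 -0.9] gap 0.14830934639854568 29.999652206897736 q [ 0.18  0.72  0.03  1.9  -0.04  0.52  1.11]
P d mm [0.8 1.7 1.7] yaw -0.05
```

Call:
arm_command([
  {"dx": 0.0005, "dy": 0.001, "dz": 0.001, "yaw": 0},
  {"dx": 0.0005, "dy": 0.001, "dz": 0.002, "yaw": 0},
  {"dx": 0.0005, "dy": 0.001, "dz": 0.002, "yaw": 0},
])

```text
t: 6.35
ee_pos: [0.5408, -0.1383, 0.0486]
eef_rot: [0.344, 0.939, 0.0, 0.0]
wrist_force: [0.5, 0.5, -1.7]
finger_gap: 0.144
grasp_force: 30.0
```

Call:
arm_command([
  {"dx": 0, "dy": 0, "dz": 0, "yaw": 0},
  {"dx": 0, "dy": 0, "dz": 0, "yaw": 0},
  {"dx": 0, "dy": 0, "dz": 0, "yaw": 0},
  {"dx": 0, "dy": 0, "dz": 0, "yaw": 0},
  {"dx": 0, "dy": 0, "dz": 0, "yaw": 0},
], jaw=0.05)

```text
t: 6.77
ee_pos: [0.5407, -0.1385, 0.0486]
eef_rot: [0.344, 0.939, 0.0, 0.0]
wrist_force: [-0.2, -0.1, 0.0]
finger_gap: 0.465
grasp_force: 0.0
```

Call:
arm_command([
  {"dx": 0, "dy": 0, "dz": -0.01, "yaw": 0},
  {"dx": 0, "dy": 0, "dz": -0.03, "yaw": 0},
  {"dx": 0, "dy": 0, "dz": -0.06, "yaw": 0},
  {"dx": 0, "dy": 0, "dz": -0.09, "yaw": 0},
  {"dx": 0, "dy": 0, "dz": -0.1, "yaw": 0},
  {"dx": 0, "dy": 0, "dz": -0.1, "yaw": 0},
  {"dx": 0, "dy": 0, "dz": -0.1, "yaw": 0},
])

```text
t: 7.35
ee_pos: [0.5407, -0.1384, 0.1487]
eef_rot: [0.344, 0.939, 0.0, 0.0]
wrist_force: [0.5, -0.6, -1.2]
finger_gap: 0.532
grasp_force: 0.0
```

```bash
python3 plan.py B .14
```

```text
t 7.35 [ 0.5407 -0.1384  0.1487] F [ 0.5 -0.6 -1.2] gap 0.5321838239004985 0.0 q [ 0.17  0.57  0.04  1.84 -0.04  0.73  1.1 ]
B d mm [ -43.2 -201.3    8.7] yaw 105.5
```

Call:
arm_command([
  {"dx": -0.003, "dy": -0.01, "dz": 0, "yaw": 4},
  {"dx": -0.008, "dy": -0.035, "dz": 0, "yaw": 11},
  {"dx": -0.014, "dy": -0.065, "dz": 0, "yaw": 18},
  {"dx": -0.02, "dy": -0.095, "dz": 0, "yaw": 25},
  {"dx": -0.027, "dy": -0.125, "dz": 0, "yaw": 32},
  {"dx": -0.034, "dy": -0.155, "dz": 0, "yaw": 39},
  {"dx": -0.039, "dy": -0.18, "dz": 0, "yaw": 46},
  {"dx": -0.042, "dy": -0.195, "dz": 0, "yaw": 53},
  {"dx": -0.043, "dy": -0.2, "dz": 0, "yaw": 60},
  {"dx": -0.043, "dy": -0.201, "dz": 0, "yaw": 67},
], jaw=0.06)

```text
t: 8.18
ee_pos: [0.4411, -0.3211, 0.1466]
eef_rot: [0.808, 0.589, -0.001, -0.001]
wrist_force: [0.3, 0.2, 0.1]
finger_gap: 0.638
grasp_force: 0.0
```

Call:
arm_command([
  {"dx": 0, "dy": 0, "dz": 0, "yaw": 6},
  {"dx": 0, "dy": 0, "dz": 0, "yaw": 13},
  {"dx": 0, "dy": 0, "dz": 0, "yaw": 20},
  {"dx": 0, "dy": 0, "dz": 0, "yaw": 27},
  {"dx": 0, "dy": 0, "dz": 0, "yaw": 33},
  {"dx": 0, "dy": 0, "dz": 0, "yaw": 37},
  {"dx": 0, "dy": 0, "dz": 0, "yaw": 38.5},
  {"dx": 0, "dy": 0, "dz": 0, "yaw": 38.5},
  {"dx": 0, "dy": 0, "dz": 0, "yaw": 38.5},
])

```text
t: 8.93
ee_pos: [0.4432, -0.3193, 0.1475]
eef_rot: [0.955, 0.296, -0.001, -0.001]
wrist_force: [-0.3, -1.0, 1.2]
finger_gap: 0.639
grasp_force: 0.0
```

```bash
python3 plan.py B .045; python3 - <<'E'
from fit import *
s=viewer.snapshot('wrist'); w=s['frame']
t=viewer.snapshot('scene'); g=cv2.resize(t['frame'][200:380,130:370],(640,480))
cv2.imwrite('pics/w3.png',cv2.resize(np.hstack([w,g]),(800,300),interpolation=cv2.INTER_AREA)[...,::-1])
E
```

```text
t 8.93 [ 0.4432 -0.3193  0.1475] F [-0.3 -1.   1.2] gap 0.639270566199874 0.0 q [ 0.21  0.62  0.56  1.88 -0.46  0.78  0.05]
B d mm [  0.2   1.  102.5] yaw 0.09
```

View pics/w3.png

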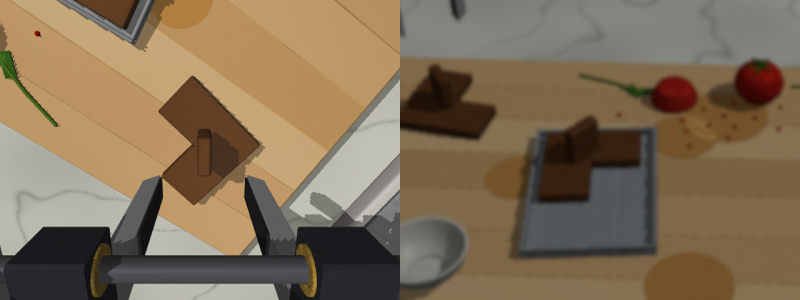

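The right half shows the first board flat in its tray corner at (585,160). In the left half the second board's handle, at (204,152), is centred between the fingers. I descend, close and lift.

Call:
arm_command([
  {"dx": 0, "dy": 0.001, "dz": 0.01, "yaw": 0},
  {"dx": 0, "dy": 0.001, "dz": 0.03, "yaw": 0},
  {"dx": 0, "dy": 0.001, "dz": 0.055, "yaw": 0},
  {"dx": 0, "dy": 0.001, "dz": 0.077, "yaw": 0},
  {"dx": 0, "dy": 0.001, "dz": 0.091, "yaw": 0},
  {"dx": 0, "dy": 0.001, "dz": 0.098, "yaw": 0},
  {"dx": 0, "dy": 0.001, "dz": 0.101, "yaw": 0},
  {"dx": 0, "dy": 0.001, "dz": 0.101, "yaw": 0},
  {"dx": 0, "dy": 0.001, "dz": 0.101, "yaw": 0},
])

```text
t: 9.78
ee_pos: [0.4446, -0.321, 0.048]
eef_rot: [0.956, 0.295, 0.0, 0.0]
wrist_force: [-0.5, -0.3, 0.7]
finger_gap: 0.639
grasp_force: 0.0
```

Call:
arm_command([
  {"dx": 0, "dy": 0, "dz": 0, "yaw": 0},
  {"dx": 0, "dy": 0, "dz": 0, "yaw": 0},
  {"dx": 0, "dy": 0, "dz": 0, "yaw": 0},
  {"dx": 0, "dy": 0, "dz": 0, "yaw": 0},
  {"dx": 0, "dy": 0, "dz": 0, "yaw": 0},
  {"dx": 0, "dy": 0, "dz": 0, "yaw": 0},
  {"dx": 0, "dy": 0, "dz": 0, "yaw": 0},
  {"dx": 0, "dy": 0, "dz": 0, "yaw": 0},
  {"dx": 0, "dy": 0, "dz": 0, "yaw": 0},
  {"dx": 0, "dy": 0, "dz": 0, "yaw": 0},
], jaw=0.0)

```text
t: 10.62
ee_pos: [0.4442, -0.3204, 0.0475]
eef_rot: [0.956, 0.295, -0.0, -0.0]
wrist_force: [-1.4, 0.8, 0.8]
finger_gap: 0.148
grasp_force: 30.0
```

Call:
arm_command([
  {"dx": 0, "dy": 0, "dz": -0.005, "yaw": 0},
  {"dx": 0, "dy": 0, "dz": -0.02, "yaw": 0},
  {"dx": 0, "dy": 0, "dz": -0.045, "yaw": 0},
  {"dx": 0, "dy": 0, "dz": -0.07, "yaw": 0},
  {"dx": 0, "dy": 0, "dz": -0.09, "yaw": 0},
  {"dx": 0, "dy": 0, "dz": -0.1, "yaw": 0},
  {"dx": 0, "dy": 0, "dz": -0.105, "yaw": 0},
  {"dx": 0, "dy": 0, "dz": -0.105, "yaw": 0},
])

```text
t: 11.28
ee_pos: [0.4447, -0.3206, 0.153]
eef_rot: [0.956, 0.295, 0.0, 0.0]
wrist_force: [0.8, 0.4, -1.8]
finger_gap: 0.146
grasp_force: 30.0
```

```bash
python3 plan.py Q .15
```

```text
t 11.28 [ 0.4447 -0.3206  0.153 ] F [ 0.8  0.4 -1.8] gap 0.1457297937337251 29.99945104122162 q [ 0.21  0.61  0.57  1.87 -0.45  0.79  0.05]
Q d mm [264.4 -79.7   3.1] yaw -105.54
```

Call:
arm_command([
  {"dx": 0.008, "dy": -0.002, "dz": 0, "yaw": -3},
  {"dx": 0.03, "dy": -0.009, "dz": 0, "yaw": -9},
  {"dx": 0.06, "dy": -0.018, "dz": 0, "yaw": -16},
  {"dx": 0.095, "dy": -0.029, "dz": 0, "yaw": -23},
  {"dx": 0.13, "dy": -0.039, "dz": 0, "yaw": -30},
  {"dx": 0.165, "dy": -0.05, "dz": 0, "yaw": -37},
  {"dx": 0.2, "dy": -0.06, "dz": 0, "yaw": -44},
  {"dx": 0.23, "dy": -0.069, "dz": 0, "yaw": -51},
  {"dx": 0.253, "dy": -0.076, "dz": 0, "yaw": -58},
  {"dx": 0.264, "dy": -0.08, "dz": 0, "yaw": -65},
])

```text
t: 12.12
ee_pos: [0.6188, -0.1006, 0.1503]
eef_rot: [0.643, 0.766, 0.001, -0.002]
wrist_force: [1.0, 0.7, -2.7]
finger_gap: 0.148
grasp_force: 30.0
```

Call:
arm_command([
  {"dx": 0, "dy": 0, "dz": 0, "yaw": -7},
  {"dx": 0, "dy": 0, "dz": 0, "yaw": -14},
  {"dx": 0, "dy": 0, "dz": 0, "yaw": -21},
  {"dx": 0, "dy": 0, "dz": 0, "yaw": -28},
  {"dx": 0, "dy": 0, "dz": 0, "yaw": -34},
  {"dx": 0, "dy": 0, "dz": 0, "yaw": -38},
  {"dx": 0, "dy": 0, "dz": 0, "yaw": -40.5},
  {"dx": 0, "dy": 0, "dz": 0, "yaw": -40.5},
  {"dx": 0, "dy": 0, "dz": 0, "yaw": -40.5},
])

```text
t: 12.87
ee_pos: [0.6165, -0.1056, 0.151]
eef_rot: [0.344, 0.939, 0.0, -0.001]
wrist_force: [0.4, -0.6, -1.2]
finger_gap: 0.146
grasp_force: 30.0
```

```bash
python3 plan.py Q .06
```

```text
t 12.87 [ 0.6165 -0.1056  0.151 ] F [ 0.4 -0.6 -1.2] gap 0.14645954324956093 29.999394714832306 q [ 0.09  0.65  0.06  1.64 -0.05  0.85  1.04]
Q d mm [-1.7  1.  91. ] yaw -0.14
```

Call:
arm_command([
  {"dx": -0.001, "dy": 0.001, "dz": 0.01, "yaw": 0},
  {"dx": -0.001, "dy": 0.001, "dz": 0.026, "yaw": 0},
  {"dx": -0.001, "dy": 0.001, "dz": 0.044, "yaw": 0},
  {"dx": -0.001, "dy": 0.001, "dz": 0.06, "yaw": 0},
  {"dx": -0.001, "dy": 0.001, "dz": 0.07, "yaw": 0},
  {"dx": -0.001, "dy": 0.001, "dz": 0.075, "yaw": 0},
  {"dx": -0.001, "dy": 0.001, "dz": 0.075, "yaw": 0},
  {"dx": -0.001, "dy": 0.001, "dz": 0.075, "yaw": 0},
])

```text
t: 13.53
ee_pos: [0.619, -0.1056, 0.0775]
eef_rot: [0.344, 0.939, -0.0, 0.0]
wrist_force: [0.6, 0.9, -1.2]
finger_gap: 0.148
grasp_force: 30.0
```

```bash
python3 plan.py Q .0515; python3 - <<'E'
from fit import *
w=viewer.snapshot('wrist')['frame']
t=viewer.snapshot('scene'); g=cv2.resize(t['frame'][230:365,180:360],(640,480))
cv2.imwrite('pics/w4.png',cv2.resize(np.hstack([w,g]),(800,300),interpolation=cv2.INTER_AREA)[...,::-1])
E
```

```text
t 13.53 [ 0.619  -0.1056  0.0775] F [ 0.6  0.9 -1.2] gap 0.14776511297046518 29.99954044818878 q [ 0.09  0.75  0.06  1.69 -0.06  0.7   1.05]
Q d mm [ 0.5 -0.7 26. ] yaw -0.06
```

View pics/w4.png

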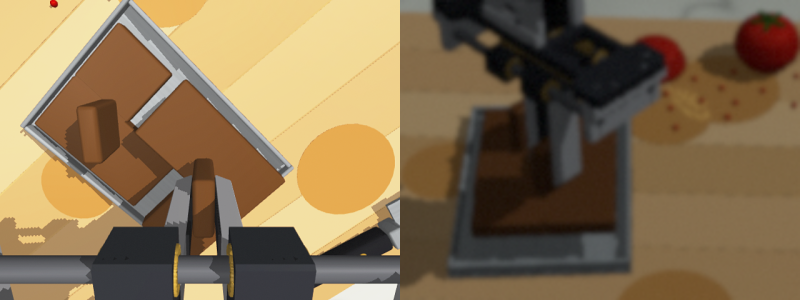

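The held board, around (210,140), hovers parallel to board 1 at (100,80), with a uniform gap and the tray walls clear. I lower it, release and rise.

Call:
arm_command([
  {"dx": 0, "dy": 0, "dz": 0.004, "yaw": 0},
  {"dx": 0, "dy": 0, "dz": 0.009, "yaw": 0},
  {"dx": 0, "dy": 0, "dz": 0.014, "yaw": 0},
  {"dx": 0, "dy": 0, "dz": 0.018, "yaw": 0},
  {"dx": 0, "dy": 0, "dz": 0.021, "yaw": 0},
  {"dx": 0, "dy": 0, "dz": 0.023, "yaw": 0},
  {"dx": 0, "dy": 0, "dz": 0.025, "yaw": 0},
  {"dx": 0, "dy": 0, "dz": 0.026, "yaw": 0},
  {"dx": 0, "dy": 0, "dz": 0.026, "yaw": 0},
  {"dx": 0, "dy": 0, "dz": 0.026, "yaw": 0},
])

```text
t: 14.47
ee_pos: [0.6189, -0.1056, 0.0515]
eef_rot: [0.344, 0.939, 0.0, 0.0]
wrist_force: [0.1, -0.3, -2.6]
finger_gap: 0.144
grasp_force: 30.0
```

```bash
python3 plan.py Q .0515
```

```text
t 14.47 [ 0.6189 -0.1056  0.0515] F [ 0.1 -0.3 -2.6] gap 0.14400663660688837 29.99952346086502 q [ 0.09  0.79  0.05  1.71 -0.06  0.65  1.05]
Q d mm [ 0.4 -0.6  0. ] yaw -0.06
```

Call:
arm_command([
  {"dx": 0, "dy": 0, "dz": 0.0005, "yaw": 0},
  {"dx": 0, "dy": 0, "dz": 0.0005, "yaw": 0},
  {"dx": 0, "dy": 0, "dz": 0.0005, "yaw": 0},
  {"dx": 0, "dy": 0, "dz": 0.0005, "yaw": 0},
  {"dx": 0, "dy": 0, "dz": 0.0005, "yaw": 0},
], jaw=0.045)

```text
t: 14.88
ee_pos: [0.6189, -0.1056, 0.051]
eef_rot: [0.344, 0.939, 0.0, 0.0]
wrist_force: [0.5, 0.2, -0.5]
finger_gap: 0.46
grasp_force: 0.0
```

Call:
arm_command([
  {"dx": 0, "dy": 0, "dz": -0.01, "yaw": 0},
  {"dx": 0, "dy": 0, "dz": -0.03, "yaw": 0},
  {"dx": 0, "dy": 0, "dz": -0.06, "yaw": 0},
  {"dx": 0, "dy": 0, "dz": -0.1, "yaw": 0},
  {"dx": 0, "dy": 0, "dz": -0.13, "yaw": 0},
  {"dx": 0, "dy": 0, "dz": -0.15, "yaw": 0},
  {"dx": 0, "dy": 0, "dz": -0.15, "yaw": 0},
  {"dx": 0, "dy": 0, "dz": -0.15, "yaw": 0},
])

```text
t: 15.55
ee_pos: [0.6195, -0.1057, 0.2028]
eef_rot: [0.344, 0.939, 0.0, 0.002]
wrist_force: [-0.9, 0.6, -0.5]
finger_gap: 0.48
grasp_force: 0.0
```

```bash
python3 plan.py Q .05; python3 - <<'E'
from fit import *
st=read_state(); s=viewer.snapshot('wrist'); w=s['frame']; R=Ro.from_quat(st['eef_rot']).as_matrix(); E=np.array(s['hand_eye'])
v,u=np.mgrid[0:480,0:640]; z=s['depth']
p=np.stack([(u-s['cx'])/s['fx']*z,(v-s['cy'])/s['fy']*z,z],-1).reshape(-1,3)[z.ravel()>0]
p=(p@E[:3,:3].T+E[:3,3])@R.T+st['ee_pos']
from plan import RT,TR
q=(p[:,:2]-TR)@RT
for n,sg in (('P',1),('Q',-1)):
    l=sg*q+[.0397,.0127]; 
    m=(((l[:,0]>-.04)&(l[:,0]<.058)&(l[:,1]>-.04)&(l[:,1]<.004))|((l[:,0]>-.04)&(l[:,0]<.004)&(l[:,1]>-.04)&(l[:,1]<.058)))&(p[:,2]<.055)&(p[:,2]>.03)
    A=np.c_[l[m],np.ones(m.sum())]; c=np.linalg.lstsq(A,p[m,2],rcond=None)[0]; print(n,m.sum(),'slope',c[:2].round(3),'z',np.median(p[m,2]).round(4),'expect .043')
t=viewer.snapshot('scene'); g=cv2.resize(t['frame'][230:365,180:360],(640,480))
cv2.imwrite('pics/w5.png',cv2.resize(np.hstack([w,g]),(800,300),interpolation=cv2.INTER_AREA)[...,::-1])
E
```

```text
t 15.55 [ 0.6195 -0.1057  0.2028] F [-0.9  0.6 -0.5] gap 0.47974970109433235 0.0 q [ 0.08  0.6   0.07  1.59 -0.05  0.95  1.04]
Q d mm [  1.3  -1.2 152.8] yaw -0.05
P 9114 slope [-0.001  0.001] z 0.0424 expect .043
Q 8616 slope [ 0.001 -0.   ] z 0.0423 expect .043
```

View pics/w5.png

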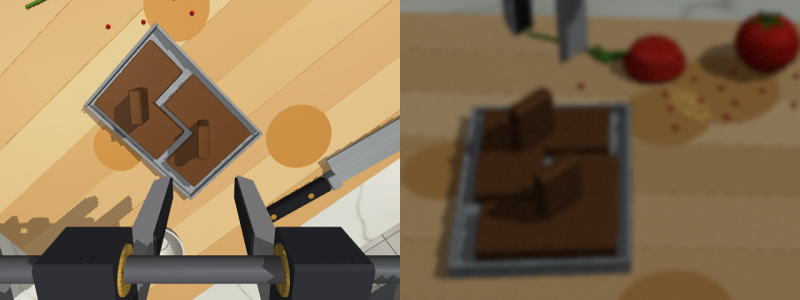

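Both boards lie nested and flat in the tray, with handles at (138,107) and (203,140). Slopes are about 0 and the top faces are at the expected height. The gripper is clear, so I hand in.

```bash
python3 -c "
from cell import workorder; print(workorder.hand_in())"
```

```text
the job is handed in; nothing more can be done
None
```

Both L boards lie nested and flat on the tray floor, the straight board was not touched, the gripper is open and clear, and the job was handed in at about 15.6 s; no verdict came back.

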